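Hold the sprung bench magnifier out over a bottle cap

ROBOT

A 6-joint arm with a two-finger parallel gripper is mounted at the origin on a cart in front of the work surface, level with it; the furniture and walls round the work are solid. World frame = base frame: x ahead of the robot, y to its left, z up, the work surface at z = 0. Lengths are in m, angles in rad, forces in N, time in s.
With the tool pointing down it reaches from about 0.375 to 0.825 m from the base axis. Payload 5.5 kg.
Tool frame: the origin (TCP) lies midway between the tips of the shut fingers; the grasp point (between the pads) lies 19 mm behind it; x points along the fingers, y is the direction in which the jaws open and shut, and the axes are right-handed (so a half turn about x gives the same grasp; the last joint's range is limited). The gripper opens to 85 mm and grips with 20 to 120 N. Pads are 22 mm wide; open, the fingers measure 114 mm over their backs; the gripper's body (76 mm by 85 mm) begins 54 mm behind the grasp point. The pads swing forward as they close: fully open they stand 13 mm farther back than shut.
Start: joints at [1.334, 0.314, -0.047, 1.21, 0, 1.571], TCP at [0.141, 0.583, 0.231] pointing down, gripper open.
Joint ranges: [-2.67, 2.67], [-0.69, 1.73], [-1.03, 1.25], [-2.08, 2.16], [-1.42, 1.45], [-3.14, 3.14]. Speed limits (rad/s): [2.39, 2.39, 3.01, 3.14, 3.14, 3.14].

INTERFACE

Orientations are given as a 3x3 rotation matrix whose columns are the frame's x, y, z axes.
In Python, from rig import bot gives the robot as it stands.
- The arm moves only by the tool play_rows, never from a script. Its argument "steps" is a list of rows, each a list of 3 entries, a list of its own where there are three numbers: the shift along the tool's x, y, z in mm, then the turn, a rotation vector about the tool's x, y, z in units of 5 degrees (1.0 is 5 degrees), then the finger opening in mm, from 0 to 85.4. In form: [[[dx, dy, dz], [ax, ay, az], gripper], ...]. A call has 1 to 10 rows; each row shifts and turns the commanded pose from where the row before left it, along the tool's axes as they then stand; what a row does not reach is not made up. A row lasts 1/10 s, in which the tool goes at most 50 mm and 8.59 degrees, less where a joint would pass 70% of its speed; a pose out of reach is approached as far as the arm can. A call is refused whole if a number of a shift passes 50 or a number of a turn 1, either way. A call with a gripper value outside its range is refused whole. The fingers move at their own pace and stop on an object; the grip force is fixed at half the most. Time passes only in rows, so rows that do not move let the fingers close. It gives the time, the measured TCP pose, the force and the opening at its end, in the units of the state.
- bot.read_state(): the state, without advancing time (a new reading comes with each control period).
- bot.snapshot(name): name is "scene" or "top"; returns the picture (400x640x3 uint8, blue, green, red); there is no depth.
- bot.calibration(name): a dict with "camera_matrix" (3x3 intrinsics, pixels), "distortion" ([k1, k2, p1, p2, k3] as OpenCV has them; the pictures are not rectified), "cam_to_world" (4x4, takes a point from camera to world coordinates). Camera axes: x right, y up, looking along -z (the intrinsics and any distortion apply to the point x, -y, -z); pixel columns grow to the right and rows downward; lengths in m; the calibration is good to about 2 mm. A picture is of the moment at which its call begins. calibration takes no time and is no camera call.
- bot.finish_job(): hands the job in, once; it reports no verdict.
The state is a dict: "t": time; "q": joint angles; "joint_vel": joint speeds; "tau": joint torques, N m; "tool_pos": TCP position; "orientation": TCP orientation; "force": force on the tool from outside, world axes, zero at the start; "moment": the same for the moment, N m; "opening": opening from 0.0 (shut) to 1.0 (fully open).
Only numpy, scipy, OpenCV 4.12 (cv2) and the standard library are available. Lean on these libraries where they do the work, as an engineer would, in place of code of your own. Each camera call takes 0.05 s, during which the arm holds its last target.

TASK

The black bottle cap that stands on its own near the bench magnifier is to be inspected under its lens. Swing the magnifier's stiff arm round, with its sprung rod still fully in, until the arm points straight at the cap; then pull the lens out by its upright post until the red band on the rod has just come fully out of the tube and the lens is centred over the cap. Finish still holding it there against the spring, and do not disturb the cap, the gauge block, the bottle or the screwdriver.

Things in the scene. Friction and masses are not known exactly. Their poses are not given: they have to be found in the camera images.
- stand: Foot of the bench magnifier: round grey weighted foot 100 mm across and 22 mm high with an upright steel column, fixed to the table. Origin under the centre of the foot, z up. The swing arm points along the stand's own -x when its joint reads 0.
- pivot (a point): Point on the vertical swing axis of the magnifier, in the middle of the column, at the height of the tube and rod (115 mm above the table). Hub top (highest point there) is at 140 mm.
- swing_line (a point): The same point, but turning with the swing arm: the arm, tube, rod and lens lie along this frame's -x axis (y is sideways, z up).
- swing_arm (a joint): Swing of the arm about the vertical axis, rad, 0 = along the stand's -x, grows anticlockwise seen from above, limits -1.1 to 1.1. Stiff: needs about 0.5 N m (some 2 N at the pull post) and stays where it is left.
- rod (a joint): How far the sprung rod is pulled out of the white tube along the arm, away from the pivot, m. 0 = fully in (rest), 0.070 = at the mark, the 8 mm wide red band on the 10 mm steel rod just fully out of the tube's dark mouth collar (125 mm from the pivot); stop at 0.100. The spring pulls it in with 3 N at 0, about 9 N at the mark; let go, it slides back in.
- lens_head: Black-rimmed round lens with its pull post, on the outer end of the rod. Rim 80 mm outside, 70 mm inside, from 110 to 120 mm above the table. The body's origin is not on it (it lies on the swing axis at the table when the rod is in); use the two points.
- lens_center (a point): Centre of the lens, 115 mm above the table, 200 mm from the pivot with the rod in and 270 mm at the mark.
- pull_post (a point): The upright round aluminium post on the outer rim of the lens, 16 mm in diameter, standing from 121 to 168 mm above the table with a black 19 mm button on top (top at 173 mm). This point is on its axis 150 mm above the table, where to grip it; it lies 47 mm beyond the lens centre, away from the pivot.
- cap: The black plastic bottle cap to be inspected, 37 mm in diameter, 33 mm high, standing loose on the table. Origin under its centre. It stands about 270 mm from the pivot (within 10 mm), to one side or the other of the arm; the gauge block stands at the other side.
- gauge_block: Bystander: small grey steel gauge block with a knob, 30 x 60 x 42 mm, loose. Origin under its centre.
- bottle: Bystander: plain cream soap bottle with black top, 50 x 87 x 202 mm, upright, loose. Origin under its centre.
- screwdriver: Bystander: screwdriver with green handle, 197 mm long, 28 mm thick, lying loose. Origin under its centre.
Not all that is in view belongs to the job. What is shaped like the cap but blue or turquoise is not meant.

How it is judged:
By the outcome, as a careful person would: the job done as asked, in the order asked, and still so for the second after the job is handed in, while the arm keeps its last pose, push and grip.
It also fails if it takes over 38 s, if anything falls off the work surface, if the arm or the gripper's body presses on something with over 40 N, if the wrist force passes 120 N, or if a joint passes its speed limit or range.

## Working session

There is one attempt and no reset: what is moved stays moved. The work goes in short steps, Python scripts to look and compute and a tool call to move; the robot and the scene stay as the last step left them, time stands still between calls to the robot, and variables do not carry over. Pictures are saved under pics/ and viewed, and the job is handed in when it is done.

Besides the shell and the picture viewer there is one more tool, called after "Call:" by a JSON object that holds its "fn" and its "kwargs", one argument or row to a line. play_rows: Moves the arm, as the interface text tells. Its arguments: {"type":"object","properties":{"steps":{"type":"array","items":{"type":"array"}}},"required":["steps"]}

```bash
ls; mkdir -p pics; python3 - <<'E'
from rig import bot
import cv2,json
for n in("scene","top"):
    cv2.imwrite(f"pics/{n}0.png",bot.snapshot(n)); c=bot.calibration(n); print(n,c)
print(bot.read_state())
E
```

```text
pics
scene {'camera_matrix': array([[370.40112034,   0.        , 322.89948467],
       [  0.        , 370.40112034, 199.20441042],
       [  0.        ,   0.        ,   1.        ]]), 'distortion': array([-0.02080939,  0.        ,  0.        ,  0.        ,  0.        ]), 'cam_to_world': array([[ 0.8669728 ,  0.26261058, -0.42354911,  0.21839438],
       [-0.49782616,  0.49553018, -0.7117717 , -0.73796563],
       [ 0.02296259,  0.82794053,  0.56034561,  0.64520772],
       [ 0.        ,  0.        ,  0.        ,  1.        ]])}
top {'camera_matrix': array([[417.71315897,   0.        , 319.7934715 ],
       [  0.        , 417.71315897, 201.36867042],
       [  0.        ,   0.        ,   1.        ]]), 'distortion': array([0.01673127, 0.        , 0.        , 0.        , 0.        ]), 'cam_to_world': array([[ 0.00806702,  0.9887222 , -0.14954372,  0.4256924 ],
       [-0.9999397 ,  0.00686169, -0.00857425, -0.0409471 ],
       [-0.00745143,  0.14960387,  0.98871794,  1.32384918],
       [ 0.        ,  0.        ,  0.        ,  1.        ]])}
{'t': 0.1, 'q': array([ 1.33397431e+00,  3.14164640e-01, -4.79789835e-02,  1.21020902e+00,
        3.96351811e-06,  1.57078431e+00]), 'joint_vel': array([-0.00045975, -0.00021763,  0.0020781 , -0.00018028, -0.000951  ,
       -0.00049081]), 'tau': array([-4.91449264e-04, -5.40767348e+01,  3.40541303e+01,  1.12854983e-02,
       -6.75157185e-05,  2.38576359e-07]), 'tool_pos': array([0.14064415, 0.58274252, 0.23051524]), 'orientation': array([[-3.68987161e-04,  2.34602575e-01,  9.72091300e-01],
       [-1.51194660e-03,  9.72090124e-01, -2.34602865e-01],
       [-9.99998789e-01, -1.55631558e-03, -3.98220954e-06]]), 'force': array([ 0.5190411 ,  0.45029072, -0.325012  ]), 'moment': array([ 0.04532077,  0.01224011, -0.01273767]), 'opening': 1.000157188248227}
```

View pics/scene0.png

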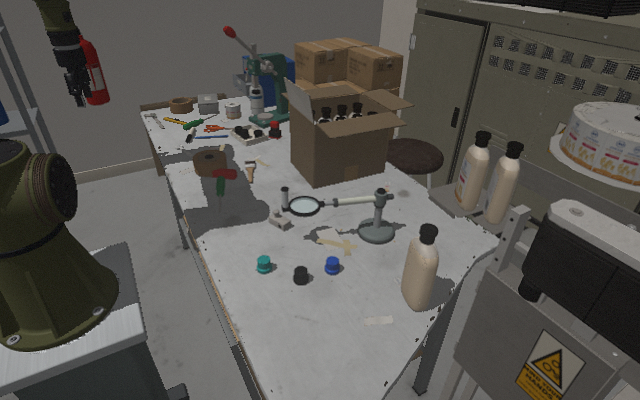

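View pics/top0.png

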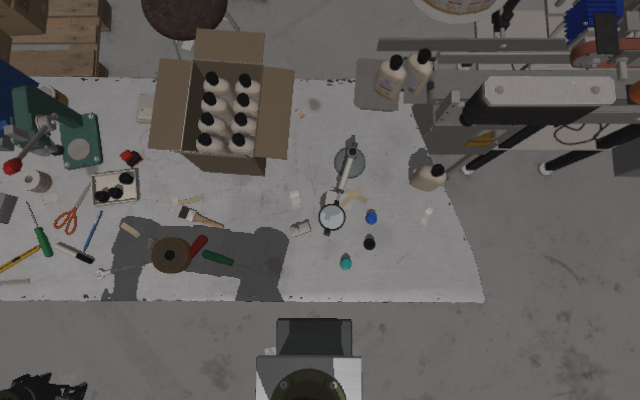

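```bash
cat > h.py <<'E'
import numpy as np,cv2
from rig import bot
C={n:bot.calibration(n) for n in("scene","top")}
def ray(n,uv):
    c=C[n];p=cv2.undistortPoints(np.array([[uv]],float),c["camera_matrix"],c["distortion"])[0,0]
    T=c["cam_to_world"];d=T[:3,:3]@np.array([p[0],-p[1],-1]);return T[:3,3],d
def onz(n,uv,z):
    o,d=ray(n,uv);return o+d*(z-o[2])/d[2]
def proj(n,P):
    c=C[n];T=c["cam_to_world"];q=T[:3,:3].T@(np.array(P,float)-T[:3,3]);q=q*[1,-1,-1]
    return cv2.projectPoints(q.reshape(1,1,3),np.zeros(3),np.zeros(3),c["camera_matrix"],c["distortion"])[0].ravel()
def tri(a,b):
    (o1,d1),(o2,d2)=ray("scene",a),ray("top",b);A=np.stack([d1,-d2],1);s=np.linalg.lstsq(A,o2-o1,rcond=None)[0]
    p,q=o1+s[0]*d1,o2+s[1]*d2;return (p+q)/2,np.linalg.norm(p-q)
def crop(n,img,x0,y0,x1,y1,k,name):
    cv2.imwrite(name,cv2.resize(img[y0:y1,x0:x1],None,fx=k,fy=k,interpolation=cv2.INTER_CUBIC))
E
python3 - <<'E'
from h import *
a=cv2.imread("pics/scene0.png");b=cv2.imread("pics/top0.png")
crop("s",a,240,170,400,290,5,"pics/s1.png");crop("t",b,280,140,400,280,4,"pics/t1.png")
E
```

```text
(no output)
```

View pics/s1.png

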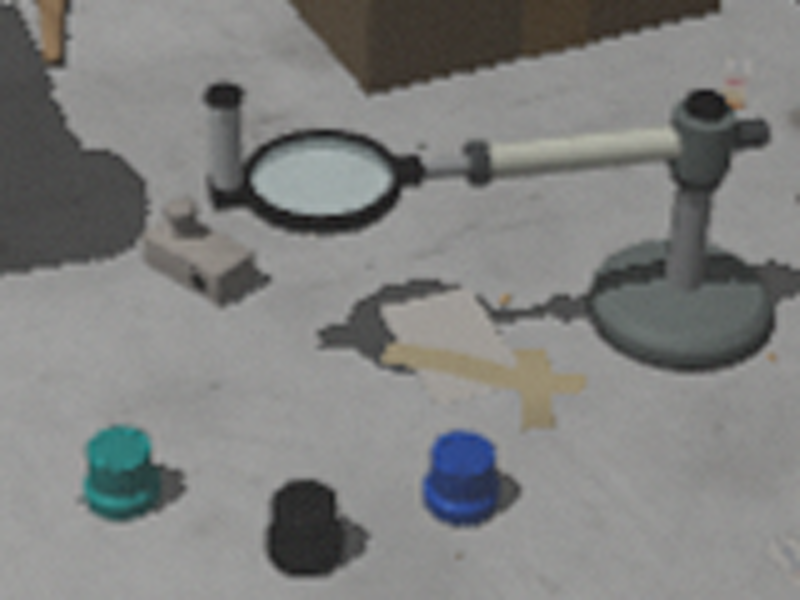

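View pics/t1.png

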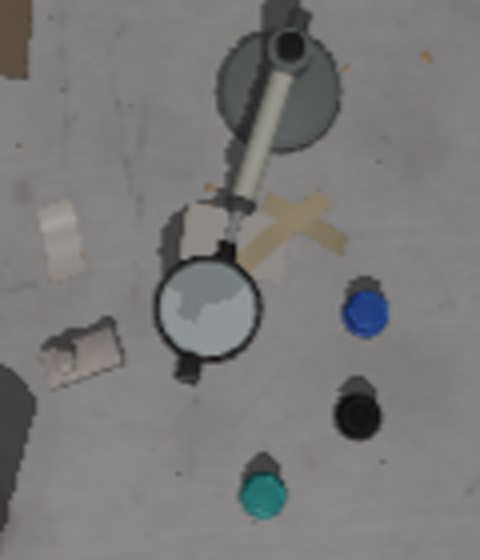

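```bash
python3 - <<'E'
from h import *
np.set_printoptions(precision=4,suppress=True)
a=cv2.imread("pics/scene0.png");b=cv2.imread("pics/top0.png")
def cen(img,x0,y0,x1,y1,t=50):
    m=(img[y0:y1,x0:x1].max(2)<t).astype(np.uint8)
    n,l,s,c=cv2.connectedComponentsWithStats(m); 
    return [(s[i][4],s[i][:4]+[x0,y0,0,0],c[i]+[x0,y0]) for i in range(1,n) if s[i][4]>8]
print("cap top",cen(b,355,230,385,256,40));print("cap scene",cen(a,290,262,312,290,40))
print("hub top",cen(b,340,140,365,165,40)); print("lensrim top",cen(b,315,195,350,240,45))
for nm,s,t,z in[("hub",(381.6,190.4),(352.5,151.75),.14),("button",(284.6,189),(326.75,232),.173),("lens",(304.4,206),(332,217),.115),("cap",(300.6,269.4),(369.5,243.2),.033),("gauge",(276.5,211.5),(296.5,228.5),.042)]:
    print(nm,tri(s,t),onz("scene",s,z),onz("top",t,z))
E
```

```text
cap top [(np.int32(95), array([364, 238,  11,  11]), array([369.0421, 243.3684]))]
cap scene []
hub top [(np.int32(35), array([350, 148,   6,   7]), array([352.3143, 150.9143]))]
lensrim top [(np.int32(32), array([328, 200,  15,  10]), array([335.7188, 203.4688])), (np.int32(32), array([321, 224,   9,  10]), array([326.1875, 230.0312]))]
hub (array([ 0.7545, -0.1261,  0.1358]), np.float64(0.003612914313499398)) [ 0.7521 -0.1315  0.14  ] [ 0.7518 -0.1249  0.14  ]
button (array([ 0.5171, -0.0517,  0.1687]), np.float64(0.004783739008300817)) [ 0.5167 -0.0585  0.173 ] [ 0.5145 -0.0508  0.173 ]
lens (array([ 0.5638, -0.0667,  0.1133]), np.float64(0.001759966357312224)) [ 0.5636 -0.0691  0.115 ] [ 0.5628 -0.0664  0.115 ]
cap (array([ 0.4926, -0.1841,  0.0309]), np.float64(0.0012381148319881641)) [ 0.4922 -0.1862  0.033 ] [ 0.4919 -0.1836  0.033 ]
gauge (array([0.5343, 0.0417, 0.0372]), np.float64(0.0016538847419365398)) [0.5311 0.0358 0.042 ] [0.5347 0.0411 0.042 ]
```

Candidates for the cap: black at top (369,243) / scene (301,275), turquoise (346,263), blue (371,218), and black caps in the tray (~115,190). The crop shows the black one standing alone about 0.267 m from the pivot, so that is the one I choose. It lies on the −y side of the arm, and the gauge block is on the other. The post is at about (0.516, −0.053).

Call:
{"fn": "play_rows", "kwargs": {
  "steps": [
    [[-10, -20, 20], [0, 0, 0], 85],
    [[-10, -33, 32], [0, 0, 0], 85],
    [[-10, -33, 32], [0, 0, 0], 85],
    [[-10, -33, 32], [0, 0, 0], 85],
    [[0, -33, 32], [0, 0, 0], 85],
    [[0, -33, 32], [0, 0, 0], 85],
    [[0, -33, 32], [0, 0, 0], 85],
    [[0, -33, 32], [0, 0, 0], 85],
    [[0, -33, 32], [0, 0, 0], 85],
    [[0, -33, 32], [0, 0, 0], 85]
  ]
}}

```text
t: 1.1
tool_pos: [0.3661, 0.2011, 0.2712]
orientation: [[0.0, 0.234, 0.972], [0.0, 0.972, -0.234], [-1.0, 0.0, 0.0]]
force: [0.9, 1.7, -0.3]
opening: 0.996
```

Call:
{"fn": "play_rows", "kwargs": {
  "steps": [
    [[0, -32, 31], [0, 0, 0], 85],
    [[0, -32, 31], [0, 0, 0], 85],
    [[0, -32, 31], [0, 0, 0], 85],
    [[0, -32, 31], [0, 0, 0], 85],
    [[0, -32, 31], [0, 0, 0], 85],
    [[0, -32, 31], [0, 0, 0], 85],
    [[0, -20, 19], [0, 0, 0], 85],
    [[0, 0, 0], [0.8, 0, 0], 85],
    [[0, 0, 0], [0, 0, 0], 85]
  ]
}}

```text
t: 2.0
tool_pos: [0.5152, -0.0522, 0.2706]
orientation: [[-0.001, 0.304, 0.953], [0.0, 0.953, -0.304], [-1.0, -0.0, -0.001]]
force: [1.1, 0.8, -0.4]
opening: 0.995
```

```bash
python3 - <<'E'
from h import *
a=bot.snapshot("scene");b=bot.snapshot("top");s=bot.read_state();print(s['q'],s['tool_pos'],s['force'])
cv2.imwrite("pics/a1s.png",a)
crop("s",a,240,130,400,290,3.7,"pics/s2.png");crop("t",b,280,130,420,290,3.7,"pics/t2.png")
cv2.imwrite("pics/s2t2.png",cv2.hconcat([cv2.imread("pics/s2.png"),cv2.imread("pics/t2.png")])[:, :800*2]);
x=cv2.imread("pics/s2t2.png");cv2.imwrite("pics/s2t2.png",cv2.resize(x,(790,int(790*x.shape[0]/x.shape[1]))))
E
```

```text
[-9.91438460e-02  1.45051918e-01 -1.70857177e-01  1.25582707e+00
  1.19526973e-04  2.05933606e-01] [ 0.51490997 -0.05117833  0.27094573] [-0.4424714   0.00854662  0.16855341]
```

View pics/s2t2.png

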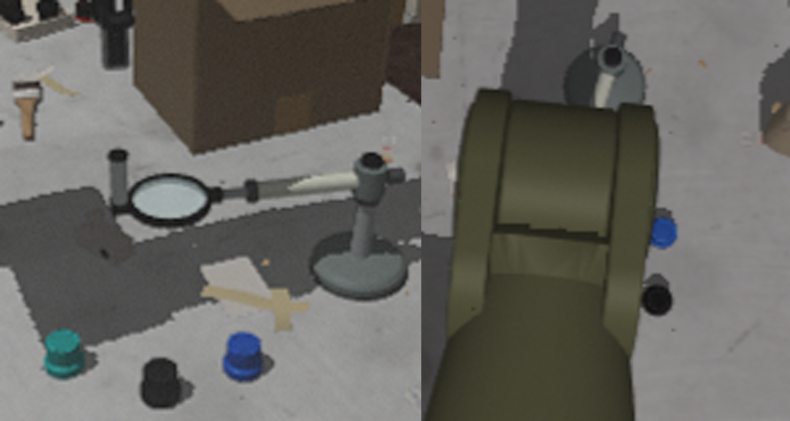

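Call:
{"fn": "play_rows", "kwargs": {
  "steps": [
    [[25, 0, 0], [0, 0, 0], 85],
    [[30, 0, 0], [0, 0, 0], 85],
    [[30, 0, 0], [0, 0, 0], 85],
    [[30, 0, 0], [0, 0, 0], 85],
    [[15, 0, 0], [0, 0, 0], 85],
    [[8, 0, 0], [0, 0, 0], 85],
    [[0, 0, 0], [0, 0, 0], 85],
    [[0, 0, 0], [0, 0, 0], 85]
  ]
}}

```text
t: 2.9
tool_pos: [0.5158, -0.0511, 0.1342]
orientation: [[0.001, 0.301, 0.954], [-0.0, 0.954, -0.301], [-1.0, 0.0, 0.001]]
force: [-0.1, -0.5, 0.0]
opening: 0.994
```

```bash
python3 - <<'E'
from h import *
a=bot.snapshot("scene")
crop("s",a,240,150,340,230,8,"pics/s3.png")
b=cv2.imread("pics/top0.png");crop("t",b,325,135,375,185,12,"pics/t3.png")
b=cv2.imread("pics/scene0.png");crop("t",b,350,175,400,245,8,"pics/s4.png")
E
```

```text
(no output)
```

View pics/s3.png

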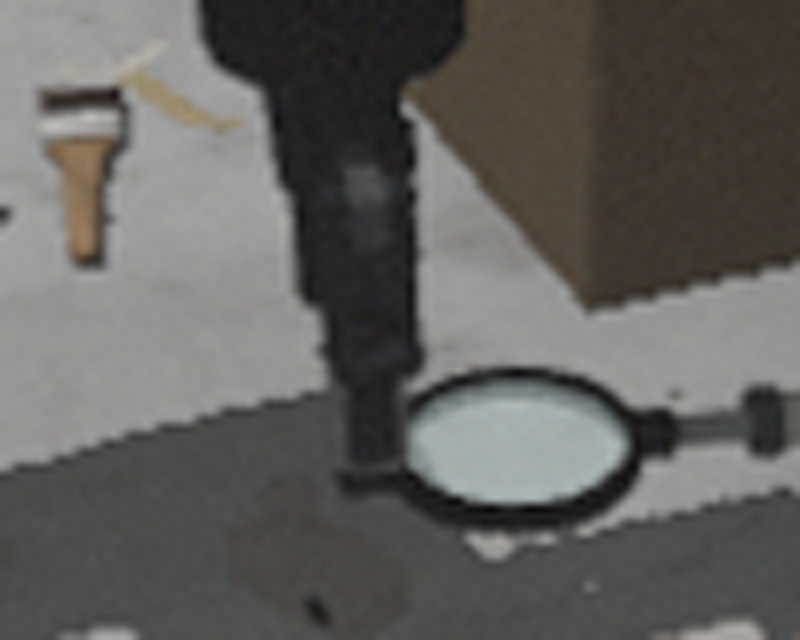

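View pics/t3.png

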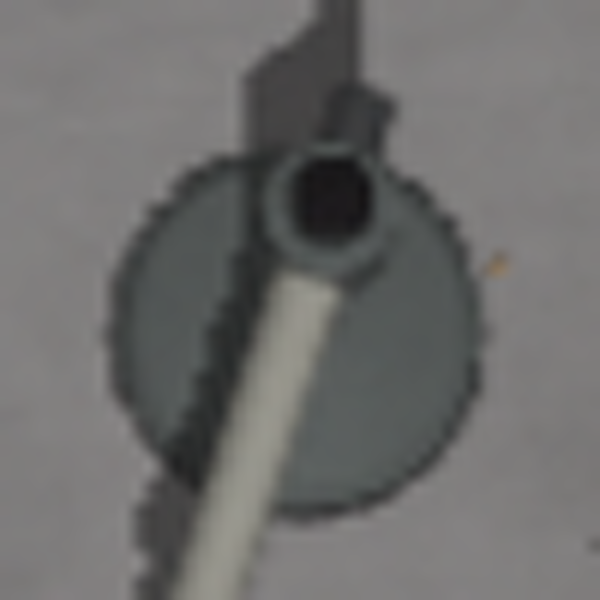

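View pics/s4.png

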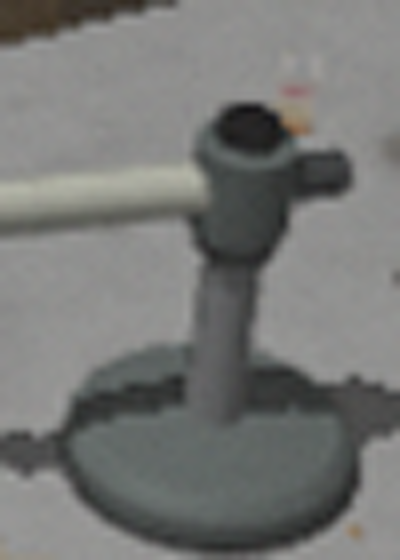

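```bash
python3 - <<'E'
from h import *
np.set_printoptions(precision=4,suppress=True)
for n,uv,z in[("top",(349.2,162.3),.014),("top",(352.3,151.2),.14),("scene",(375.9,230.3),.011),("scene",(380.8,190.2),.14)]: print(n,onz(n,uv,z))
# cap outlines
a=cv2.imread("pics/scene0.png");b=cv2.imread("pics/top0.png")
for n,im,(x0,y0,x1,y1) in[("top",b,(355,234,385,256)),("scene",a,(288,262,310,290))]:
    g=im[y0:y1,x0:x1].max(2)
    m=(g<70).astype(np.uint8);k,l,s,c=cv2.connectedComponentsWithStats(m);i=1+np.argmax(s[1:,4]);print(n,s[i][:5]+[x0,y0,0,0,0],c[i]+[x0,y0])
    for r in g: print(' '.join('%3d'%v for v in r))
for z in(0,.033): 
  for n in C: print(n,z,proj(n,(.492,-.185,z)))
E
```

```text
top [ 0.7515 -0.1231  0.014 ]
top [ 0.7534 -0.1243  0.14  ]
scene [ 0.7504 -0.1318  0.011 ]
scene [ 0.7508 -0.1298  0.14  ]
top [364 234  11  16 136] [369.0588 242.0221]
130 129 129 128 129 129 127 127 128 128 127 123  88  65  65  65 108 126 127 126 125 125 125 125 126 124 124 125 125 124
131 130 130 129 129 128 129 129 130 130 126  90  65  65  66  65  66 107 125 126 125 125 125 125 126 126 125 126 126 125
131 131 131 130 128 128 129 129 131 128  91  68  66  67  65  66  66  66 108 125 126 126 125 125 125 124 125 125 125 125
131 131 131 131 129 129 129 129 131 100  72  68  65  65  64  64  65  66  66 113 127 126 124 124 125 125 125 125 124 126
132 131 132 131 130 131 129 129 131 128  91  66  49  39  39  46  50  61  66 113 127 126 126 125 125 126 126 125 125 125
131 132 133 132 132 130 131 131 131  94  48  26  16  20  23  24  24  36  56 113 127 124 123 123 124 125 126 125 124 125
131 132 132 132 132 131 131 131 129  86  31  15  19  25  28  27  29  28  29 104 125 125 124 123 124 125 125 124 124 124
131 132 131 131 131 132 132 131  93  40  14  23  27  20  18  23  22  22  23  60 113 125 12
[... 3635 characters left out ...]
77  40  43  42  45  42  43  45  43  44  41  55  94 112 131
156 154 152 151 155 153 158 133  94  63  40  39  36  35  37  44  54  60  97 139 148 144
154 153 156 153 155 153 153 153 146 121 107 104 104 105 103 107 113 118 139 148 147 145
154 154 154 153 154 151 151 152 153 156 154 153 154 153 153 153 150 151 151 146 144 143
156 152 152 152 151 152 155 152 154 152 151 150 147 149 151 150 149 148 147 146 146 144
153 152 154 156 153 154 154 153 151 153 149 151 152 148 150 148 148 146 146 146 146 144
153 153 151 153 154 153 153 156 153 153 152 151 149 147 149 147 147 147 145 146 147 145
scene 0 [300.4323 279.2089]
top 0 [368.776 243.703]
scene 0.033 [300.2687 269.1019]
top 0.033 [369.9401 243.1727]
```

Call:
{"fn": "play_rows", "kwargs": {
  "steps": [
    [[0, 0, 0], [0, 0, 0], 40],
    [[0, 0, 0], [0, 0, 0], 10],
    [[0, 0, 0], [0, 0, 0], 10],
    [[0, 0, 0], [0, 0, 0], 10],
    [[0, 0, 0], [0, 0, 0], 10]
  ]
}}

```text
t: 3.45
tool_pos: [0.5154, -0.0513, 0.1335]
orientation: [[0.0, 0.302, 0.953], [0.0, 0.953, -0.302], [-1.0, 0.0, 0.0]]
force: [-1.1, -0.5, 2.7]
opening: 0.18
```

```bash
python3 - <<'E'
from h import *
a=bot.snapshot("scene");s=bot.read_state();print(s['tool_pos'],s['force'],s['moment'],s['opening']*85.4)
crop("s",a,250,160,330,230,10,"pics/s5.png")
E
```

```text
[ 0.51545391 -0.05129328  0.13355281] [-0.00676929  1.05129418  1.52622371] [ 0.12809794  0.10662995 -0.0014822 ] 15.258582857460386
```

View pics/s5.png

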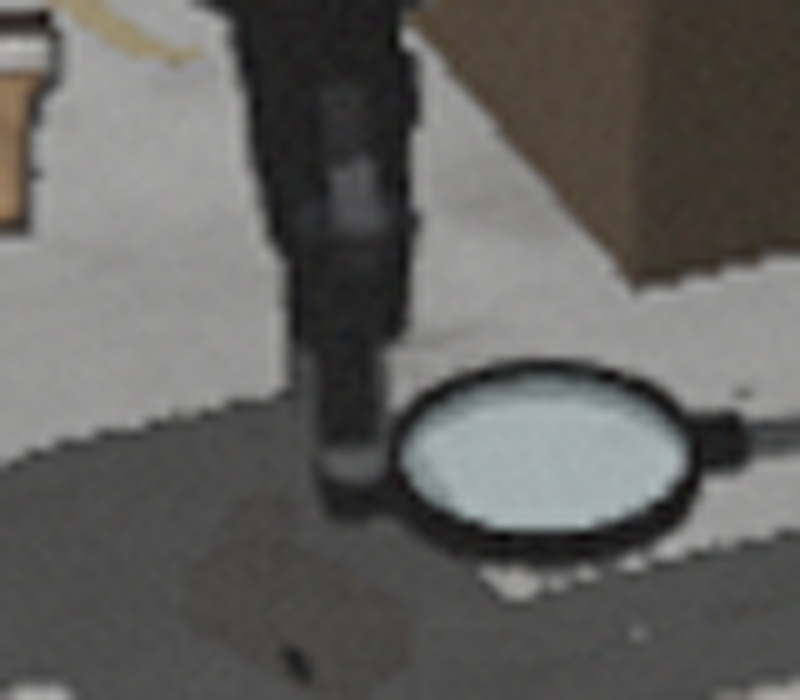

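Call:
{"fn": "play_rows", "kwargs": {
  "steps": [
    [[0, 0, 0], [0, 0, 0], 23],
    [[0, 0, 0], [0, 0, 0], 23],
    [[0, -4.3, 0.04], [-0.2, 0, 0], 23],
    [[0, -8.64, 0.15], [-0.4, 0, 0], 23],
    [[0, -8.64, 0.15], [-0.4, 0, 0], 23],
    [[0, -8.64, 0.15], [-0.4, 0, 0], 23],
    [[0, -8.64, 0.15], [-0.4, 0, 0], 23],
    [[0, -8.64, 0.15], [-0.4, 0, 0], 23],
    [[0, 0, 0], [0, 0, 0], 23]
  ]
}}

```text
t: 4.4
tool_pos: [0.5054, -0.0986, 0.1333]
orientation: [[0.0, 0.115, 0.993], [-0.0, 0.993, -0.115], [-1.0, -0.0, 0.0]]
force: [-1.1, -0.4, 0.0]
opening: 0.27
```

```bash
python3 - <<'E'
from h import *
a=bot.snapshot("scene");s=bot.read_state();print(s['tool_pos'],s['force'],s['moment'],s['opening']*85.4)
crop("s",a,250,160,410,280,5,"pics/s6.png")
E
```

```text
[ 0.50523286 -0.09820628  0.13324216] [ 0.00323283  0.05033774 -0.50307316] [ 0.0573515  -0.03833695  0.00351042] 22.742874661279703
```

View pics/s6.png

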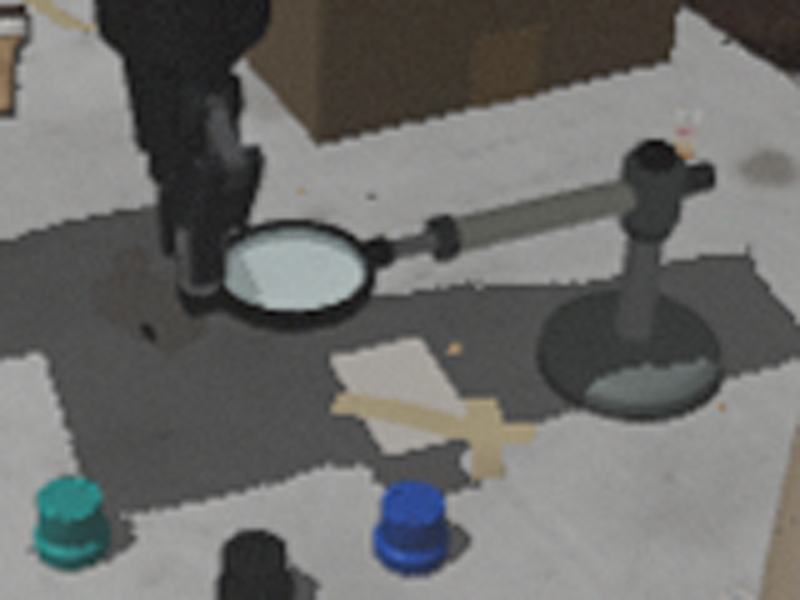

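Call:
{"fn": "play_rows", "kwargs": {
  "steps": [
    [[0, -8.64, 0.15], [-0.4, 0, 0], 23],
    [[0, -8.64, 0.15], [-0.4, 0, 0], 23],
    [[0, -8.64, 0.15], [-0.4, 0, 0], 23],
    [[0, -8.64, 0.15], [-0.4, 0, 0], 23],
    [[0, -8.64, 0.15], [-0.4, 0, 0], 23],
    [[0, -8.64, 0.15], [-0.4, 0, 0], 23],
    [[0, -8.64, 0.15], [-0.4, 0, 0], 23],
    [[0, -8.64, 0.15], [-0.4, 0, 0], 23],
    [[0, -8.64, 0.15], [-0.4, 0, 0], 23],
    [[0, 0, 0], [0, 0, 0], 23]
  ]
}}

```text
t: 5.45
tool_pos: [0.5087, -0.1754, 0.1332]
orientation: [[-0.0, -0.197, 0.98], [-0.0, 0.98, 0.197], [-1.0, 0.0, -0.0]]
force: [-0.4, 0.4, 0.7]
opening: 0.263
```

Call:
{"fn": "play_rows", "kwargs": {
  "steps": [
    [[0, 0, 0], [0, 0, 0], 10],
    [[0, 0, 0], [0, 0, 0], 10],
    [[0, 0, 0], [0, 0, 0], 10]
  ]
}}

```text
t: 5.75
tool_pos: [0.5086, -0.175, 0.1334]
orientation: [[-0.0, -0.198, 0.98], [-0.0, 0.98, 0.198], [-1.0, -0.0, -0.0]]
force: [-0.2, -0.6, 1.4]
opening: 0.18
```

```bash
python3 - <<'E'
from h import *
a=bot.snapshot("scene");t=bot.snapshot("top");s=bot.read_state();print(s['tool_pos'],s['force'],s['moment'],s['opening']*85.4)
cv2.imwrite("pics/g_s.png",a);cv2.imwrite("pics/g_t.png",t)
crop("s",a,250,170,410,290,5,"pics/s7.png")
crop("s",t,300,130,420,270,4,"pics/t7.png")
E
```

```text
[ 0.50858058 -0.17494993  0.13335575] [-0.54194644  0.13777215  0.77760604] [-0.03738498  0.09894809 -0.06168926] 15.0543059734917
```

View pics/s7.png

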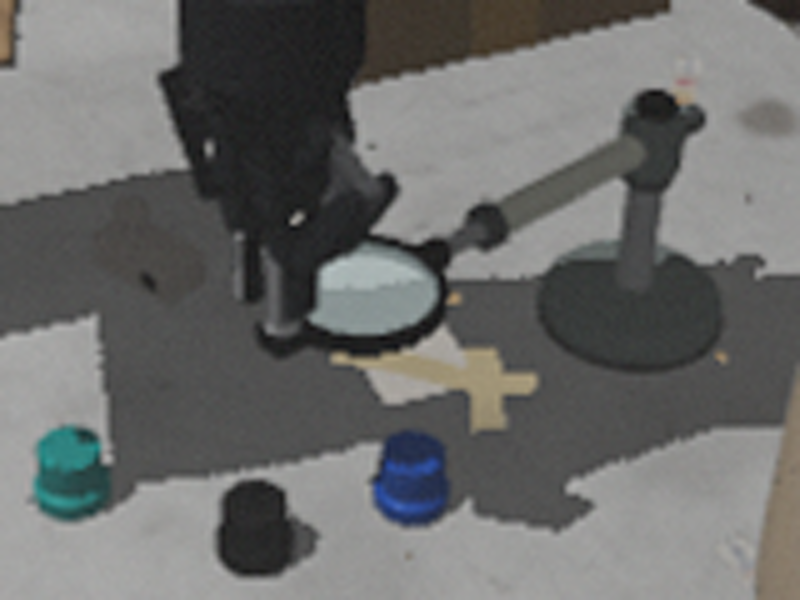

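View pics/t7.png

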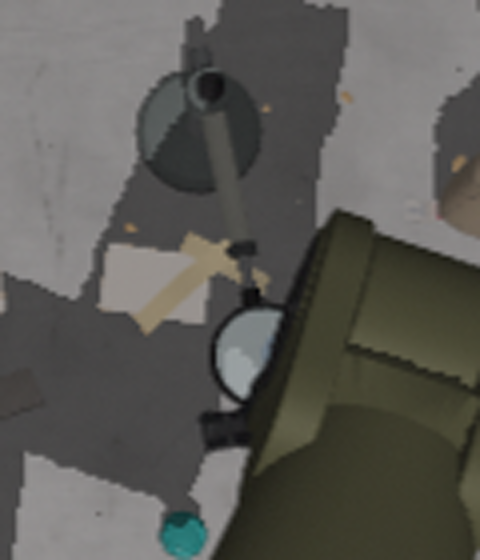

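```bash
python3 - <<'E'
from h import *
np.set_printoptions(precision=2,suppress=True)
c=np.array([.492,-.185,0]);d=np.array([-.444,-.896,0])
print("bottom",proj("scene",c+.0185*d),"obs v 284.9");print("topfar",proj("scene",c-.0155*d+[0,0,.033]),"obs v 265.9 (294.. )")
print(proj("top",c+[-.0185,0,.008]),proj("top",c+[.0185,0,.008]),proj("top",c+[0,.0185,.008]),proj("top",c+[0,-.0185,.008]),"obs v 249.2/238.3?, u 363.2 374.8")
np.set_printoptions(precision=4,suppress=True)
p=(.7508,-.1265)
# arm direction in top view now
q=[onz("top",(352.3-.05,151.2),.14),onz("top",(360.1,191.6),.115),onz("top",(362.4,203.6),.115)]
print(q); 
for i in(1,2): e=q[i]-q[0];print(np.degrees(np.arctan2(-e[1],-e[0])))
h=(300+210/4-.4,130+88/4-.4);print(onz("top",h,.14))
E
```

```text
bottom [300.52 285.11] obs v 284.9
topfar [300.2  264.36] obs v 265.9 (294.. )
[369.11 249.52] [368.99 237.66] [363.14 243.53] [374.97 243.62] obs v 249.2/238.3?, u 363.2 374.8
[array([ 0.7534, -0.1242,  0.14  ]), array([ 0.6383, -0.1485,  0.115 ]), array([ 0.6028, -0.155 ,  0.115 ])]
11.957302926391769
11.578281224286254
[ 0.7522 -0.1237  0.14  ]
```

Call:
{"fn": "play_rows", "kwargs": {
  "steps": [
    [[0, -2.8, 0.1], [-0.13, 0, 0], 10],
    [[0, -2.8, 0.1], [-0.13, 0, 0], 10],
    [[0, 0, 0], [0, 0, 0], 10],
    [[0, 0, 0], [0, 0, 0], 10]
  ]
}}

```text
t: 6.25
tool_pos: [0.5099, -0.1808, 0.1333]
orientation: [[-0.0, -0.22, 0.975], [-0.0, 0.975, 0.22], [-1.0, -0.0, -0.0]]
force: [-2.2, 0.9, 2.6]
opening: 0.183
```

```bash
python3 - <<'E'
from h import *
t=bot.snapshot("top");a=bot.snapshot("scene");s=bot.read_state();print(s['tool_pos'],s['force'],s['moment'],s['orientation'].round(4))
cv2.imwrite("pics/h_s.png",a);cv2.imwrite("pics/h_t.png",t)
crop("s",t,335,140,385,215,8,"pics/t8.png")
p=s['tool_pos'][:2]-[.7508,-.1265];print(np.degrees(np.arctan2(-p[1],-p[0])),np.linalg.norm(p))
E
```

```text
[ 0.50987481 -0.18074353  0.13332044] [-2.43943505  0.11824399  2.82961888] [ 0.08702899  0.46981415 -0.00516301] [[-3.000e-04 -2.202e-01  9.755e-01]
 [-4.000e-04  9.755e-01  2.202e-01]
 [-1.000e+00 -3.000e-04 -4.000e-04]]
12.688386996081565 0.24695607946291842
```

View pics/t8.png

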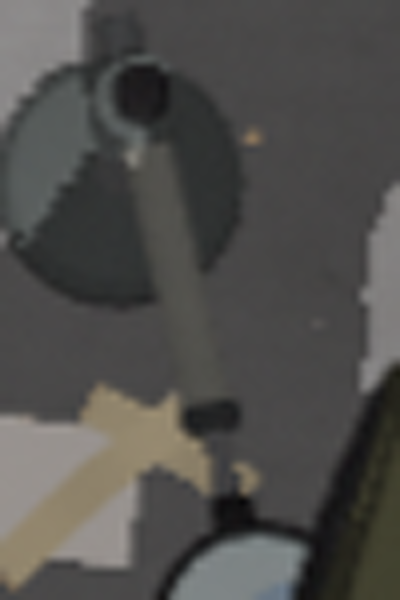

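Call:
{"fn": "play_rows", "kwargs": {
  "steps": [
    [[0, 0, -4], [0, 0, 0], 8],
    [[0, 0, -8], [0, 0, 0], 8],
    [[0, 0, -8], [0, 0, 0], 8],
    [[0, 0, -8], [0, 0, 0], 8],
    [[0, 0, -8], [0, 0, 0], 8],
    [[0, 0, -8], [0, 0, 0], 8],
    [[0, 0, -8], [0, 0, 0], 8],
    [[0, 0, -8], [0, 0, 0], 8],
    [[0, 0, -6], [0, 0, 0], 8],
    [[0, 0, 0], [0, 0, 0], 8]
  ]
}}

```text
t: 7.35
tool_pos: [0.4463, -0.1952, 0.1334]
orientation: [[0.003, -0.22, 0.975], [0.0, 0.975, 0.22], [-1.0, -0.0, 0.003]]
force: [7.4, 2.7, -6.1]
opening: 0.178
```

```bash
cat > look.py <<'E'
from h import *
import sys
k=sys.argv[1]
t=bot.snapshot("top");a=bot.snapshot("scene");s=bot.read_state();print(s['t'],s['tool_pos'],s['force'],s['moment'],s['opening']*85.4)
cv2.imwrite(f"pics/{k}_s.png",a);cv2.imwrite(f"pics/{k}_t.png",t)
crop("s",a,270,180,390,295,6.5,f"pics/{k}_sc.png");crop("s",t,320,140,420,260,5,f"pics/{k}_tc.png")
p=s['tool_pos'][:2]-[.7508,-.1265];print(np.degrees(np.arctan2(-p[1],-p[0])),np.linalg.norm(p))
E
python3 look.py k
```

```text
7.45 [ 0.44663987 -0.19510513  0.13339125] [ 7.31117771  1.55063422 -5.12658308] [ 0.25325247 -1.3953539  -0.03768529] 15.196795891869343
12.710699161014514 0.3118012972619483
```

View pics/k_sc.png

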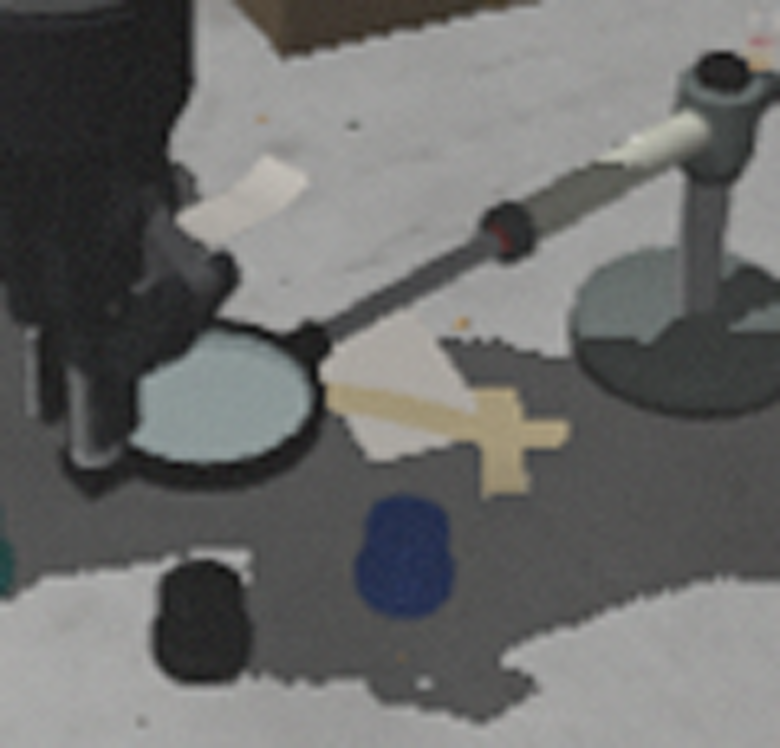

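View pics/k_tc.png

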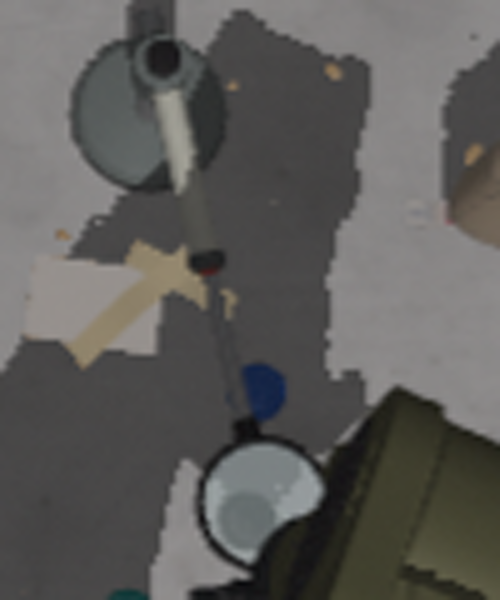

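Call:
{"fn": "play_rows", "kwargs": {
  "steps": [
    [[0, 0, -2], [0, 0, 0], 8],
    [[0, 0, -2], [0, 0, 0], 8],
    [[0, 0, -1.5], [0, 0, 0], 8],
    [[0, 0, 0], [0, 0, 0], 8],
    [[0, 0, 0], [0, 0, 0], 8]
  ]
}}

```text
t: 7.95
tool_pos: [0.4416, -0.1963, 0.1334]
orientation: [[0.003, -0.221, 0.975], [0.001, 0.975, 0.221], [-1.0, -0.0, 0.003]]
force: [8.7, 1.0, -5.7]
opening: 0.177
```

```bash
python3 look.py m; python3 - <<'E'
from h import *
a=cv2.imread("pics/m_s.png");b=cv2.imread("pics/m_t.png")
crop("",a,320,195,370,235,15,"pics/m_b.png");crop("",b,345,180,385,220,14,"pics/m_bt.png")
E
```

```text
8.05 [ 0.44160298 -0.19625946  0.13338247] [ 8.44572431  1.43375506 -5.07121691] [ 0.31399339 -1.44186874 -0.03427778] 15.450046020286633
12.713913267235087 0.31696873697070727
```

View pics/m_b.png

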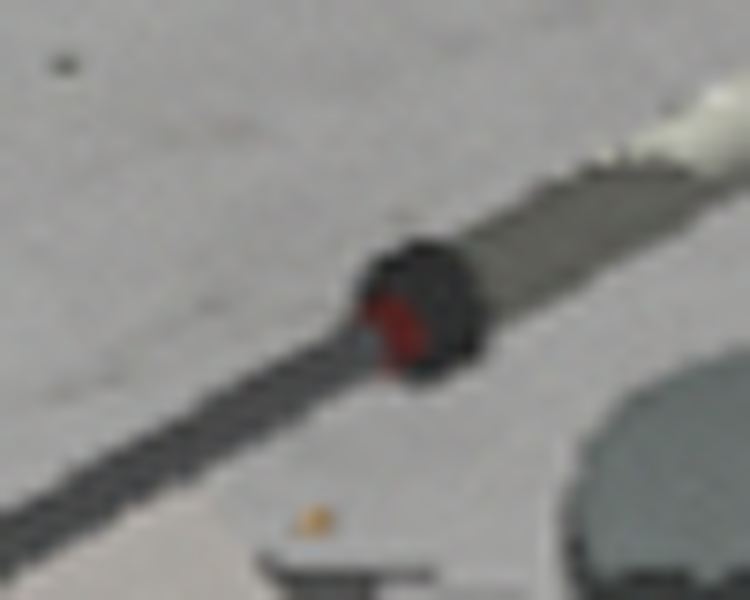

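View pics/m_bt.png

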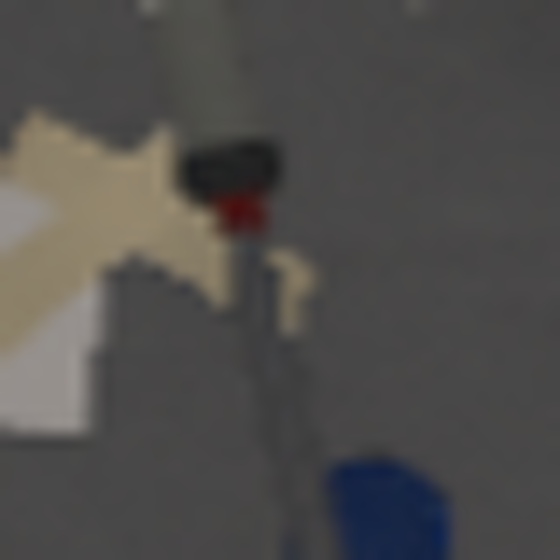

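View pics/m_tc.png

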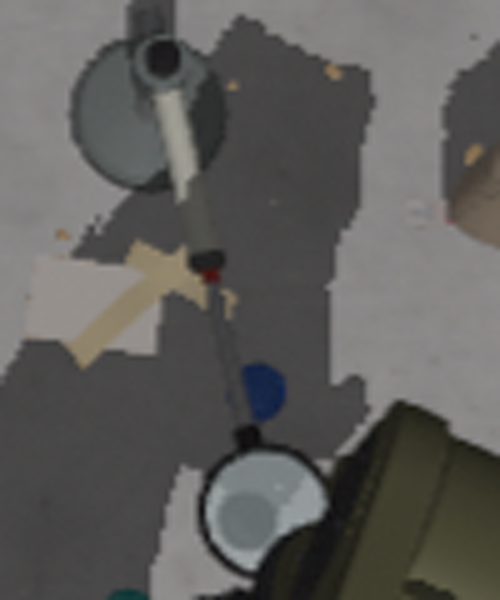

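```bash
python3 - <<'E'
from h import *
a=cv2.imread("pics/m_s.png");b=cv2.imread("pics/m_t.png")
crop("",b,355,220,395,260,14,"pics/m_l.png");crop("",a,275,220,330,290,8,"pics/m_ls.png")
for n in C: print(n,"lens",proj(n,(.4874,-.1859,.115)),"cap",proj(n,(.492,-.185,.02)),"post",proj(n,(.4416,-.1963,.121)))
E
```

```text
scene lens [298.12877824 242.84979054] cap [300.33391232 273.13615842] post [280.71918317 250.38036585]
top lens [373.43752146 243.33633364] cap [369.47452099 243.38475327] post [377.53454784 259.40958487]
```

View pics/m_l.png

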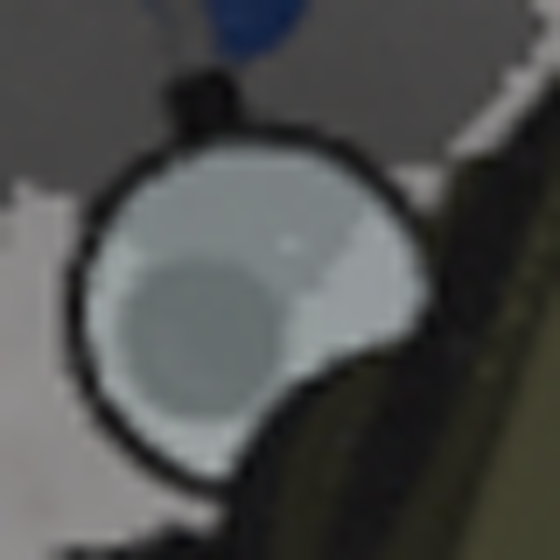

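View pics/m_ls.png

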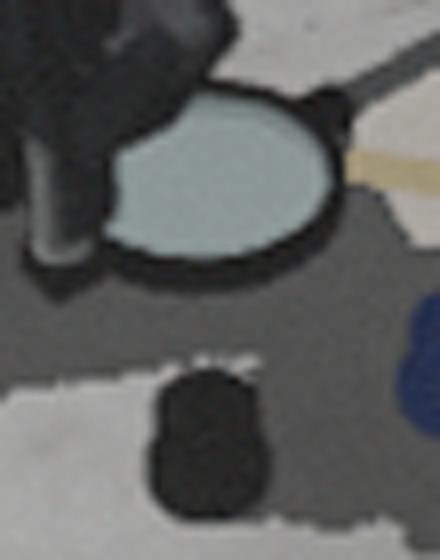

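Call:
{"fn": "play_rows", "kwargs": {
  "steps": [
    [[0, 0, -0.7], [0, 0, 0], 8],
    [[0, 0, 0], [0, 0, 0], 8],
    [[0, 0, 0], [0, 0, 0], 8],
    [[0, 0, 0], [0, 0, 0], 8],
    [[0, 0, 0], [0, 0, 0], 8],
    [[0, 0, 0], [0, 0, 0], 8],
    [[0, 0, 0], [0, 0, 0], 8],
    [[0, 0, 0], [0, 0, 0], 8]
  ]
}}

```text
t: 8.85
tool_pos: [0.441, -0.1964, 0.1334]
orientation: [[0.003, -0.221, 0.975], [0.001, 0.975, 0.221], [-1.0, -0.0, 0.003]]
force: [7.6, 1.8, -6.3]
opening: 0.178
```

```bash
python3 look.py n; python3 - <<'E'
from h import *
a=cv2.imread("pics/n_s.png");b=cv2.imread("pics/n_t.png")
x=cv2.resize(a[195:235,325:365],None,fx=9.5,fy=9.5,interpolation=cv2.INTER_CUBIC);y=cv2.resize(b[180:220,345:385],None,fx=9.5,fy=9.5,interpolation=cv2.INTER_CUBIC)
cv2.imwrite("pics/n_b.png",cv2.hconcat([x,y]))
E
```

```text
8.95 [ 0.4409719  -0.1963979   0.13339466] [ 8.58310715  1.02697436 -5.04272881] [ 0.28821294 -1.4982895  -0.03481135] 15.791643154767222
12.71321925985388 0.3176148133866173
```

View pics/n_b.png

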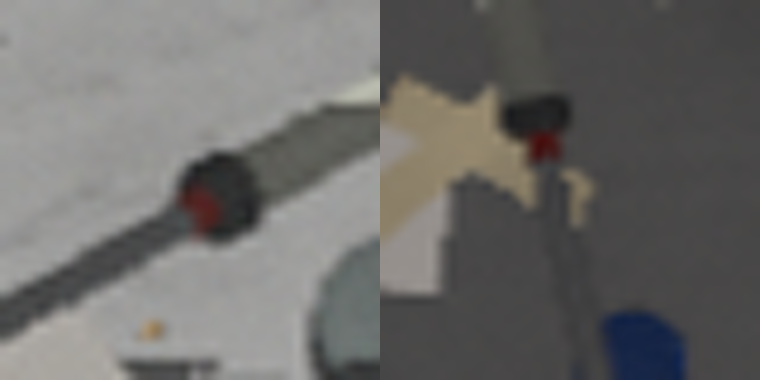

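View pics/n_s.png

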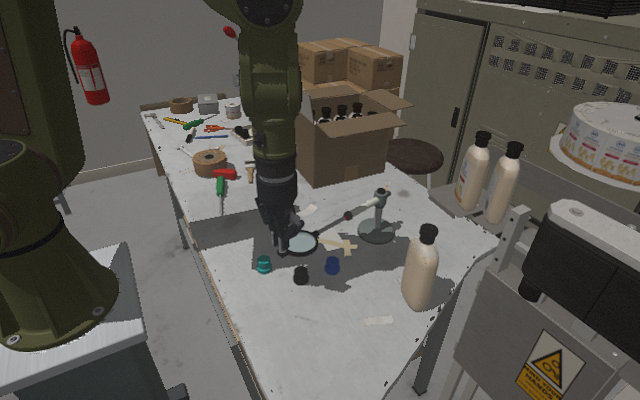

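The band is fully visible at the collar, about 8 mm wide in the top view near (361,196). The cap at (301,275) and the bottle and screwdriver look unmoved, and the hold is steady.

```bash
python3 -c "
from rig import bot
print(bot.finish_job())"
```

```text
the job is handed in; nothing more can be done
None
```

I swung the magnifier arm about 30° to point at the black cap, pulled the lens out to the mark, and handed the job in still gripping the post against the spring. It took about 9 s of the 38 s allowed.

- **Swing:** I pushed the post round with slightly open fingers, so the rod stayed in on its spring. Then I gripped it and trimmed the last 1.3° while gripped. The arm ended at 12.71°; I measured the cap's direction from the pivot as 12.7° (±0.4°).
- **Pull:** The tool moved 70.7 mm along the arm. The whole red band shows next to the collar in both views, about 8 mm wide in the top view just before a last 0.7 mm pull. The final force readings were steady at about 9 N along the arm, and I saw no sign of slip.
- **Centring:** The two cameras disagree along the arm. Before that last 0.7 mm pull, the top view put the lens within about 1 mm of the cap's centre. The side view put it about 4.5 mm past the cap. I took the mark on the rod as deciding.
- **Other objects:** The cap, bottle and screwdriver look unmoved in the last picture. I did not check the gauge block closely at the end because the arm hides it, but the gripper stayed well above it.

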